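# Work the gate lever of a bench comparator and close its jaw on a step block

### The arm

A 6-joint arm with a two-finger parallel gripper is mounted at the origin on the work surface. World frame = base frame: x ahead of the robot, y to its left, z up, the work surface at z = 0. Lengths are in mm, angles in rad, forces in N, time in s.
With the tool pointing down it reaches from about 375 to 925 mm from the base axis. Payload 5.7 kg.
Tool frame: the origin (TCP) lies on the centre line of the jaws, within the pads' length; the fingertips stand 22 mm ahead of it and the grasp point (between the pads) lies 3 mm ahead of it; z points along the fingers, y is the direction in which the jaws open and shut (so a half turn about z gives the same grasp; the last joint's range is limited). The gripper opens to 85 mm and grips with 20 to 120 N. Pads are 22 mm wide; open, the fingers measure 114 mm over their backs; the gripper's body (76 mm by 85 mm) begins 54 mm behind the grasp point. The pads swing forward as they close: fully open they stand 13 mm farther back than shut.
Start: joints at [-1.387, 0.359, 1.51, -0, 1.272, -0.115], TCP at [176.61, -573.389, 253.267] pointing down, gripper open.
Joint ranges: [-2.97, 2.97], [-1.01, 2.36], [0.21, 2.38], [-0.96, 4.11], [0.2, 2.71], [-2.98, 2.98]. Speed limits (rad/s): [2.39, 2.39, 3.14, 3.14, 3.14, 3.14].

### API

Orientations are given as a unit quaternion [x, y, z, w].
In Python, from plant import get_obs, optics, manip gives the robot as it stands. The module is installed in compiled form; this text tells all that it offers.
- The arm moves only by the tool carry_out, never from a script. Its argument "motion" is one flat list of numbers, 6 for each row, row after row: the shift along the tool's x, y, z in cm, then the turn, a rotation vector about the tool's x, y, z in degrees. A call has 1 to 8 rows; each row is the pose to reach, as a shift and turn from the pose measured when the call began, along the tool's axes at that moment; what a row does not reach only later rows make up. A row lasts 1/12 s, in which the tool goes at most 41.7 mm and 7.16 degrees, less where a joint would pass 70% of its speed; a pose out of reach is approached as far as the arm can. A call with a gripper value outside its range is refused whole. "fingers" is the closure, from 0 (fully open) to 1 (shut), set as the call begins (left out, the last holds). The fingers move at their own pace and stop on an object; "force" is the grip in N (left out, the last holds). Time passes only in rows, so rows that repeat a pose let the fingers close. It gives the time, the measured TCP pose, the force and the opening at its end, in the units of the state.
- get_obs(): the state, without advancing time (a new reading comes with each control period).
- optics.grab_frame(name): name is "scene" or "top" or "wrist"; returns (picture, depth): 384x512x3 uint8, blue, green, red; 384x512 float32, mm along the optical axis (not along the pixel's ray), 0 where there is no reading.
- optics.calibration(name): a dict with "fovy" (degrees; the focal length in pixels is half the picture's height over the tangent of half this angle, whatever the lens; pixels are square), "cx", "cy" (the principal point, pixels), "k1" (the pictures are not rectified: a ray, as slopes to the right and down, at radius r is drawn at 1 + k1 r^2 times it, then the intrinsics apply), "extrinsics" (4x4, takes a point from camera to world coordinates). Camera axes: x right, y down, z forward; pixel columns grow to the right and rows downward; lengths in mm; the calibration is good to about 2 mm. A picture is of the moment at which its call begins: read the wrist's pose just before it. calibration takes no time and is no camera call; for the wrist camera it gives the pose at the moment of the call.
- manip.close_job(): hands the job in, once; it reports no verdict.
The state is a dict: "clock": time; "qpos": joint angles; "joint_vel": joint speeds; "joint_torque": joint torques, N m; "tool_pos": TCP position; "tool_rot": TCP orientation; "ft_force": force on the tool from outside, world axes, zero at the start; "moment": the same for the moment, N m; "width": opening from 0.0 (shut) to 1.0 (fully open).
Only numpy, scipy, OpenCV 4.12 (cv2) and the standard library are available. Lean on these libraries where they do the work, as an engineer would, in place of code of your own. Each camera call takes 0.05 s, during which the arm holds its last target. There are 200 camera calls.

### The job

Gauge the aluminium step block: take the black-handled lever and work it through the zigzag gate, out of the inner lane into the outer lane by the first cross-slot and back into the inner lane by the second, feeling for each slot. Then slide it on until the jaw nips the block gently against the sprung anvil, with about 8 N and never more than 18 N, and let go with the jaw still shut on the block. Leave everything else on the table where it is.

Things in the scene. Friction and masses are not known exactly. Their poses are not given: they have to be found in the camera images.
- gauge: comparator, fixed: grey base plate 20 mm thick spanning gauge x -105 to +120, y -150 to +150 mm; lever gate on the robot's half, measuring bed (the plate's top) on the far half. Origin at table height; +x points away from the robot to the bed, +y is the way the jaw closes (towards the robot's left), z up
- gate (a point): middle of the steel gate's top, 52 mm above the table (inserts 54), at gauge x -55, y 0. Two lanes run along gauge y, each 15 mm wide: the inner centred at gauge x -40, the outer at -70 (nearer the robot). The lever centre can run y -75 to +75. A 15 mm wide rib parts the lanes; its only ways through are two cross-slots, 19 mm wide along y
- slot_a_range (a point): first cross-slot: its centre is anywhere from carriage 0.025 to 0.042 (this point, in the rib's top, is mid-range at 0.0335), set anew each time and not reported. Both lanes run on 10 mm or more past it, so a stop does not mark it: feel for it by pressing the lever sideways (5 to 8 N) every few mm. The 11 mm stem passes if within 4 mm of its centre
- slot_b_range (a point): second cross-slot: like the first, its centre anywhere from carriage 0.080 to 0.100 (this point is mid-range at 0.090), also not reported; to be felt from the outer lane
- barrier (a point): middle of the 6 mm thick bar that blocks the inner lane only, gauge y -14, flush with the gate's top; the lever stops against it at carriage about 0.052 coming from the start, and about 0.069 is the nearest place beyond it
- lever_grip (a point): centre of the lever's black handle, 110 mm above the table: an upright round grip 29 mm dia, straight from 88 to 128 mm high, nothing within 40 mm round it above 80 mm. An 11 mm steel stem runs down from it through the gate. The lever stays upright, slides level along and across, and cannot be lifted. It stands at gauge x = -40 mm - joint lever, y = -75 mm + joint carriage
- carriage (a joint): slide of lever and jaw together along gauge +y, 0 to 0.150 m; starts in the inner lane between 0 and 0.012. Takes about 6 N to move, stays where left and holds against up to 6 N. The jaw nips the block somewhere between about 0.117 and 0.133
- lever (a joint): lever's sideways place, 0 in the middle of the inner lane, 0.030 in the middle of the outer lane (towards gauge -x, the robot); about 1.2 N of friction; 2 mm play either side in a lane
- jaw: steel jaw 58 wide x 17 thick x 52 mm tall over the bed, driven by the lever (same slide). Its origin is a nominal point on the gauge frame (gauge x = 0, y = -75 mm + carriage, table height); its pressing face is the point jaw_face
- jaw_face (a point): middle of the jaw's pressing face, 42 mm above the table, facing gauge +y
- anvil_face (a point): middle of the unloaded face of the steel anvil, 42 mm above the table, facing the jaw (gauge -y). The anvil bracket is clamped at a different place each time; its pad is sprung and gives 1 mm for each 1.5 N, up to 13 mm
- block_mid (a point): centre of the block, 18 mm above the bed (38 mm above the table)
- block: loose aluminium step block on the bed, 100 mm long (gauge x), 45 mm wide (the size gauged, along y), 22 mm high with a 36 mm high step over 62 mm of its length; about 0.36 kg; it slides on the bed (about 2 N) ahead of the jaw until it meets the anvil. Origin under its centre
- weight: brass 100 g weight, 28 mm dia, 36 mm tall, standing on the gauge's base plate behind the jaw; origin under its centre; a bystander
- bottle_a: amber dropper bottle, 33 mm dia, 106 mm tall, beyond the gauge; origin under its centre; a bystander
- bottle_b: amber dropper bottle like the other, at the right of the gauge; origin under its centre; a bystander
- beaker: glass beaker, 68 mm dia, 90 mm tall, at the left of the gauge; origin under its centre; a bystander
- spare: plain aluminium bar 90 x 30 x 22 mm lying beyond the gauge; origin under its centre; a bystander
- brush: bench brush 170 mm long lying at the right; a bystander
There are look-alikes about, which are no part of the job. What is shaped like the block but green or purple is not meant.

How it is judged (in metres and radians):
On the way, in this order (a step that is already met when the one before it is completed fails the run):
1. lever crossed into the outer lane (value of joint lever above 0.023 m), for 0.1 s.
2. lever back in the inner lane beyond the barrier (value of joint lever below 0.007 m and value of joint carriage above 0.066 m), for 0.1 s.
3. jaw presses the block with at least 4 N (contact force between jaw and block above 4 N and value of joint lever below 0.007 m), for 0.2 s.
At the end, for the whole second after the job is handed in: The lever stands in the inner lane beyond the barrier (within 7 mm of its middle line), the jaw still presses the block against the anvil with more than 2 N, the block lies flat on the bed, square to the jaw within 0.1 rad and at rest (contact force between jaw and block above 2 N and value of joint lever below 0.007 m and value of joint carriage above 0.105 m and angle between block's own z axis and vertical below 0.1 rad and angle between the y axis of block and the y axis of gauge, either way round below 0.1 rad and z of block in the frame of gauge below 0.024 m and linear speed of block below 0.01 m/s); the robot touches nothing.
It fails at once if the jaw squeezes the block with more than 18 N (contact force between jaw and block above 18 N).
It fails at once if a bystander is moved by more than 30 mm (distance of any of weight, bottle_a, bottle_b, beaker, spare, brush from where it was at the start of the episode above 0.03 m).
It also fails if it takes over 58 s, if anything falls off the work surface, if the arm or the gripper's body presses on something with over 40 N, if the wrist force passes 120 N, or if a joint passes its speed limit or range.

## Working session

There is one attempt and no reset: what is moved stays moved. The work goes in short steps, Python scripts to look and compute and a tool call to move; the robot and the scene stay as the last step left them, time stands still between calls to the robot, and variables do not carry over. Pictures are saved under pics/ and viewed, about 8 in all and at most 12, crops included, and the job is handed in when it is done.

Besides the shell and the picture viewer there is one more tool, called after "Emit:" as name(argument=value, ...) on one line, values as JSON. carry_out: Moves the arm, as the interface text tells. Its arguments: {"type":"object","properties":{"motion":{"type":"array"},"fingers":{"type":"number"},"force":{"type":"number"}},"required":["motion"]}

```bash
mkdir -p pics; cat > h.py <<'E'
import numpy as np, cv2
from plant import get_obs, optics, manip
def pix2w(cal,u,v,d):
    f=192/np.tan(np.radians(cal['fovy'])/2)
    K=np.array([[f,0,cal['cx']],[0,f,cal['cy']],[0,0,1.]])
    p=np.array([[[u,v]]],float)
    s=cv2.undistortPoints(p,K,np.array([cal['k1'],0,0,0]))[0,0]
    return (np.array(cal['extrinsics'])@np.array([s[0]*d,s[1]*d,d,1]))[:3]
def cloud(cal,depth):
    f=192/np.tan(np.radians(cal['fovy'])/2)
    K=np.array([[f,0,cal['cx']],[0,f,cal['cy']],[0,0,1.]])
    h,w=depth.shape
    g=np.stack(np.meshgrid(np.arange(w),np.arange(h)),-1).reshape(-1,1,2).astype(float)
    s=cv2.undistortPoints(g,K,np.array([cal['k1'],0,0,0])).reshape(h,w,2)
    P=np.concatenate([s*depth[...,None],depth[...,None],np.ones((h,w,1))],-1)
    return (P@np.array(cal['extrinsics']).T)[...,:3]
E
python3 - <<'E'
from h import *
for n in('scene','top'):
    c=optics.calibration(n);im,d=optics.grab_frame(n)
    cv2.imwrite(f'pics/{n}0.png',im);np.savez(f'{n}0.npz',im=im,P=cloud(c,d),d=d)
    print(n,c)
print(get_obs())
E
```

```text
scene {'fovy': 57.49985854403216, 'cx': 253.6515978181832, 'cy': 191.40049766494363, 'k1': -0.00067989056247496, 'extrinsics': array([[ 5.40172245e-01,  5.92494012e-01, -5.97632656e-01,
         1.10647569e+03],
       [ 8.41553548e-01, -3.79248233e-01,  3.84653615e-01,
        -3.58559850e+02],
       [ 1.25383469e-03, -7.10719089e-01, -7.03474807e-01,
         7.26454822e+02],
       [ 0.00000000e+00,  0.00000000e+00,  0.00000000e+00,
         1.00000000e+00]])}
top {'fovy': 57.45372561777796, 'cx': 260.5372956098467, 'cy': 192.66927957493883, 'k1': 0.013281545964552959, 'extrinsics': array([[-1.81335534e-02, -9.90695761e-01,  1.34881738e-01,
         4.27875599e+02],
       [-9.99822467e-01,  1.86583012e-02,  2.62723375e-03,
        -2.22049886e+01],
       [-5.11945344e-03, -1.34810151e-01, -9.90858221e-01,
         1.21095990e+03],
       [ 0.00000000e+00,  0.00000000e+00,  0.00000000e+00,
         1.00000000e+00]])}
{'clock': 0.1, 'qpos': array([-1.38707559e+00,  3.59439148e-01,  1.51133443e+00, -1.93699306e-05,
        1.27250883e+00, -1.15116018e-01]), 'joint_vel': array([-0.00218464, -0.00173973, -0.00161401,  0.00022141,  0.0003638 ,
       -0.00090881]), 'joint_torque': array([ 3.63914514e-04, -5.28651023e+01, -2.79351836e+01, -8.00985458e-05,
        5.09602251e-03,  1.27582553e-05]), 'tool_pos': array([ 176.51498702, -572.83633731,  252.53005027]), 'tool_rot': array([ 9.88857050e-01,  1.48865784e-01, -3.82250100e-05, -8.44062103e-04]), 'ft_force': array([-0.13054565,  0.34460563,  0.48650583]), 'moment': array([0.01745749, 0.00144984, 0.02486474]), 'width': 1.0006439934345537}
```

View pics/top0.png

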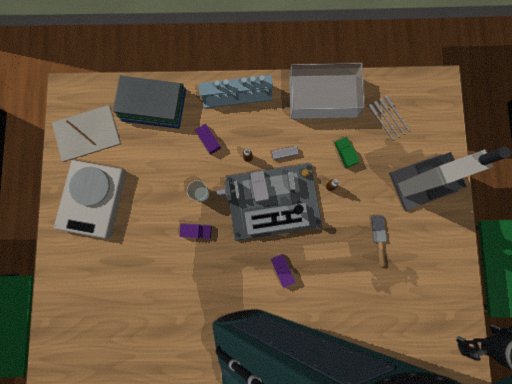

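View pics/scene0.png

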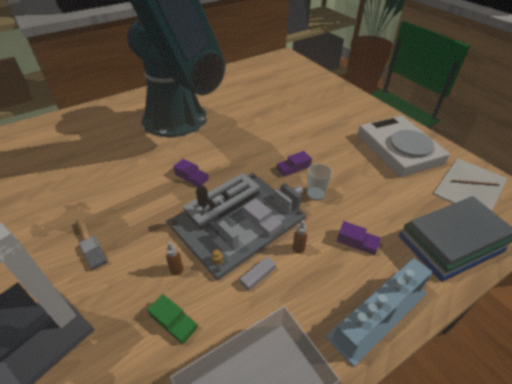

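Top view: gauge about (274,202), black lever near (297,212), grey block near (262,187), weight (305,173). In the scene view the lever is at (202,195). Only one black-handled lever is present. Next: fit the gauge pose and enlarge the gauge.

```bash
python3 - <<'E'
from h import *
z=np.load('top0.npz');im=z['im'];P=z['P']
# table check
print('table z',np.median(P[300:310,60:160,2]),'plate')
m=np.zeros(P.shape[:2],bool);m[155:248,215:330]=1
H=P[...,2]
for lo,hi in((14,26),(47,58),(100,135)):
    s=m&(H>lo)&(H<hi); 
    n,l,st,c=cv2.connectedComponentsWithStats(s.astype(np.uint8))
    for i in range(1,n):
        if st[i,4]>8:
            q=P[l==i];r=cv2.minAreaRect(q[:,:2].astype(np.float32))
            print(lo,hi,st[i],np.round(c[i]),q.mean(0).round(1),'rect',np.round(r[0],1),np.round(r[1],1),round(r[2],2))
s=m&(H>10)
q=P[s];q=q[:,:2].astype(np.float32);print('all',cv2.minAreaRect(q))
cv2.imwrite('pics/crop.png',cv2.resize(im[150:250,210:335],None,fx=6,fy=6,interpolation=cv2.INTER_CUBIC))
z=np.load('scene0.npz');P=z['P'];H=P[...,2]
s=np.zeros(H.shape,bool);s[175:225,185:225]=1;s&=(H>85)&(H<140)
print('scene handle',s.sum(),P[s].mean(0),P[s].min(0),P[s].max(0))
E
```

```text
table z 1.139917385108788 plate
14 26 [273 155  21   5  52] [280. 156.] [716.7 -89.8  20.8] rect [719.3 -99.2] [12.5 71. ] 8.29
14 26 [ 226  163   96   78 3396] [274. 198.] [571.4 -63.5  21.1] rect [561.8 -61.4] [225.3 300.2] 7.68
14 26 [251 210  51  19 413] [275. 219.] [498.7 -65.2  22.1] rect [501.2 -70.3] [ 45.5 167.3] 7.71
47 58 [243 156   6   3   9] [246. 157.] [707.   27.8  53.1] rect [707.5  29.9] [17.7  4.3] 75.28
47 58 [303 169   7   6  23] [306. 171.] [ 654.7 -172.3   53.5] rect [ 655.3 -172.7] [13.6 18.2] 28.05
47 58 [252 181  17  20 177] [260. 191.] [591.8 -17.7  55.8] rect [592.4 -17.7] [61.7 44.8] 9.63
47 58 [230 187   6   5  14] [232. 190.] [597.3  75.1  52.5] rect [597.1  75.9] [21.2 10.7] 62.04
47 58 [219 189   7   3  12] [222. 190.] [597.3 109.1  56.3] rect [596.7 109.4] [21.   6.9] 86.74
47 58 [217 194   9   2  11] [221. 194.] [581.8 112.7  54.1] rect [581.6 112.7] [26.4  3.7] 89.67
47 58 [244 203  65  32 847] [275. 219.] [497.8 -64.5  53.3] rect [499.7 -69.6] [ 75.1 204.8] 7.89
100 135 [294 205   8   9  22] [296. 210.] [ 518.3 -129.1  126.7] rect [ 519.3 -130.3] [27.2 14. ] 33.21
all ((586.884033203125, -65.59593200683594), (292.7464599609375, 375.8898010253906), 12.105244636535645)
scene handle 223 [ 533.10052979 -140.39701489  117.31700363] [ 514.34726237 -152.05932653   85.30200063] [ 541.56895845 -123.75466249  138.42503666]
```

View pics/crop.png

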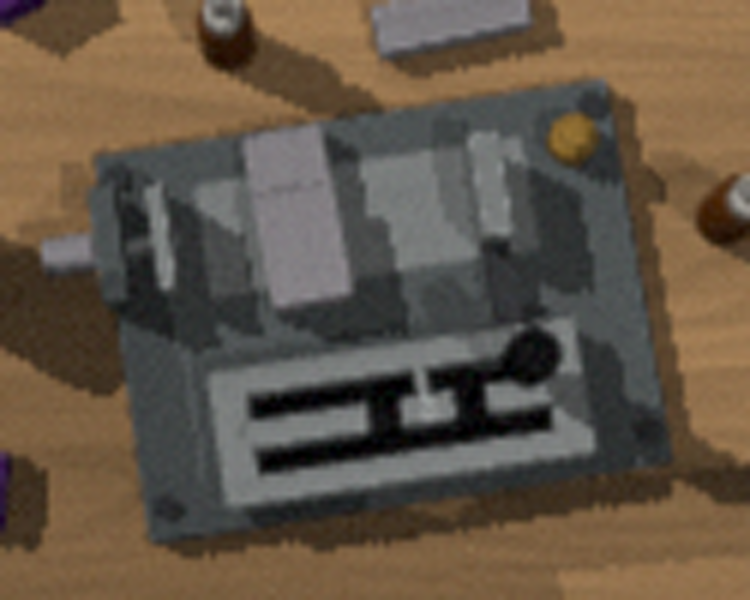

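The crop shows the lever top at crop (530,352) in the inner lane. The cross-slots are around crop (470,395) and (383,415), with the barrier at (425,385). The grey block is at (298,215). I'll convert these to gauge coordinates.

```bash
cat >> h.py <<'E'
YAW=np.radians(7.75);XG=np.array([np.cos(YAW),np.sin(YAW)]);YG=np.array([-XG[1],XG[0]])
O=np.array([499.8,-69.7])+55*XG
def w2g(p): p=np.asarray(p)[:2]-O; return np.array([p@XG,p@YG])
def g2w(x,y): return O+x*XG+y*YG
def ray(cal,u,v,z):
    a=pix2w(cal,u,v,100.);b=pix2w(cal,u,v,2000.);t=(z-a[2])/(b[2]-a[2]);return a+t*(b-a)
E
python3 - <<'E'
from h import *
c=optics.calibration('top')
im=np.load('top0.npz')['im']
def g(u,v,z): return w2g(ray(c,210+(u+.5)/6-.5,150+(v+.5)/6-.5,z)).round(1)
print('lever',g(530,352,128),'slotA',g(471,395,52),'slotB',g(384,413,52),'barrier',g(427,375,53),'lane ends inner',g(250,407,53))
# profile of brightness along rib
from scipy.ndimage import map_coordinates
f=192/np.tan(np.radians(c['fovy'])/2);E=np.linalg.inv(c['extrinsics'])
ys=np.arange(-80,81,2)
for x in(-58,-55,-52,-40):
    w=np.array([[*g2w(x,y),52,1] for y in ys])@E.T
    s=w[:,:2]/w[:,2:3];s*=1+c['k1']*(s**2).sum(1,keepdims=True)
    print(x,dict(zip((ys+75).tolist(),map_coordinates(im.mean(2),[f*s[:,1]+c['cy'],f*s[:,0]+c['cx']],order=1).astype(int).tolist())))
print('lever world guess',[g2w(-40,y) for y in(-75,-70,-65)],'block right/left edge',g(252,215,56),g(345,215,56))
o=get_obs()
from scipy.spatial.transform import Rotation as R
print(R.from_quat(o['tool_rot']).as_matrix().round(3))
E
```

```text
lever [-39.3 -67.3] slotA [-52.2 -39.9] slotB [-54.6   9. ] barrier [-37.6 -17.7] lane ends inner [-40.1  81.5]
-58 {-5: 116, -3: 124, -1: 125, 1: 123, 3: 121, 5: 124, 7: 126, 9: 126, 11: 126, 13: 126, 15: 128, 17: 128, 19: 127, 21: 126, 23: 124, 25: 109, 27: 84, 29: 44, 31: 26, 33: 17, 35: 9, 37: 7, 39: 12, 41: 24, 43: 40, 45: 83, 47: 116, 49: 123, 51: 125, 53: 127, 55: 134, 57: 139, 59: 140, 61: 141, 63: 141, 65: 132, 67: 125, 69: 125, 71: 122, 73: 118, 75: 73, 77: 34, 79: 18, 81: 14, 83: 18, 85: 19, 87: 20, 89: 23, 91: 41, 93: 69, 95: 103, 97: 129, 99: 129, 101: 128, 103: 125, 105: 126, 107: 127, 109: 125, 111: 125, 113: 127, 115: 126, 117: 125, 119: 128, 121: 128, 123: 125, 125: 125, 127: 125, 129: 126, 131: 126, 133: 125, 135: 125, 137: 126, 139: 127, 141: 127, 143: 126, 145: 126, 147: 126, 149: 125, 151: 125, 153: 125, 155: 123}
-55 {-5: 111, -3: 113, -1: 109, 1: 103, 3: 103, 5: 111, 7: 119, 9: 123, 11: 124, 13: 125, 15: 127, 17: 126, 19: 125, 21: 126, 23: 124, 25: 113, 27: 80, 29: 35, 31: 18, 33: 7, 35: 3, 37: 4, 39: 10, 41: 22, 43: 40, 45: 76, 47: 104, 49: 123, 51: 125, 53: 1
[... 1402 characters left out ...]
45: 11, 47: 7, 49: 13, 51: 16, 53: 15, 55: 33, 57: 58, 59: 99, 61: 119, 63: 107, 65: 70, 67: 26, 69: 13, 71: 5, 73: 4, 75: 4, 77: 5, 79: 4, 81: 3, 83: 3, 85: 4, 87: 5, 89: 12, 91: 16, 93: 16, 95: 14, 97: 9, 99: 11, 101: 11, 103: 5, 105: 4, 107: 10, 109: 9, 111: 8, 113: 8, 115: 6, 117: 5, 119: 8, 121: 9, 123: 10, 125: 7, 127: 0, 129: 6, 131: 9, 133: 6, 135: 4, 137: 4, 139: 9, 141: 10, 143: 8, 145: 7, 147: 1, 149: 5, 151: 10, 153: 15, 155: 33}
lever world guess [array([ 524.77680823, -141.99217835]), array([ 524.10255358, -137.03784886]), array([ 523.42829893, -132.08351938])] block right/left edge [65.1 64.4] [57.1 13.3]
[[ 0.956  0.294 -0.   ]
 [ 0.294 -0.956  0.002]
 [ 0.    -0.002 -1.   ]]
```

Slots as seen: A at carriage ≈36, B at ≈84.5. The barrier reads 61 as given, so the frame fit is good. The lever is at carriage ≈7.7, world (523.8, −134.6). Moving now.

Emit:
carry_out(motion=[3.3,-2.27,0,0,0,1.2,6.6,-4.54,0,0,0,2.4,9.9,-6.8,0,0,0,3.6,13.2,-9.1,0,0,0,4.8,16.5,-11.35,0,0,0,6,19.8,-13.6,0,0,0,7.2,23.1,-15.9,0,0,0,8.4,26.4,-18.15,0,0,0,9.35], fingers=0)

```text
clock: 0.77
tool_pos: [376.0, -319.7, 252.7]
tool_rot: [0.998, 0.067, -0.0, -0.001]
ft_force: [1.0, -0.6, -0.0]
width: 1.0
```

```bash
cat >> h.py <<'E'
from scipy.spatial.transform import Rotation as R
def rel(w,z,yaw=YAW):
    o=get_obs();M=R.from_quat(o['tool_rot']);T=R.from_matrix(np.c_[[*XG,0],[*-YG,0],[0,0,-1]])
    d=np.array([*w,z])-o['tool_pos']
    print('pos',o['tool_pos'].round(1),'shift cm',(M.inv().apply(d)/10).round(2),'turn deg',np.degrees((M.inv()*T).as_rotvec()).round(2),'t',o['clock'],'w',o['width'])
def st():
    o=get_obs();f=o['ft_force'];g=w2g(o['tool_pos'])
    print('t',round(o['clock'],2),'lever',round(-40-g[0],1),'carr',round(g[1]+75,1),'z',o['tool_pos'][2].round(1),'Fx_g',(f[:2]@XG).round(1),'Fy_g',(f[:2]@YG).round(1),'Fz',f[2].round(1),'w',round(o['width'],3))
E
python3 -c "
from h import *
rel(g2w(-40,-67.5),200)"
```

```text
pos [ 376.  -319.7  252.7] shift cm [ 17.13 -16.36   5.3 ] turn deg [-0.12  0.02 -0.06] t 0.7667 w 0.9997879718282486
```

Emit:
carry_out(motion=[2.85,-2.7,0.8,0,0,0,5.7,-5.4,1.8,0,0,0,8.6,-8.2,2.7,0,0,0,11.4,-10.9,3.5,0,0,0,14.3,-13.6,4.4,0,0,0,17.1,-16.4,5.3,0,0,0,17.1,-16.4,5.3,0,0,0])

```text
clock: 1.35
tool_pos: [526.0, -128.6, 198.2]
tool_rot: [0.998, 0.069, -0.0, -0.003]
ft_force: [0.2, 0.1, 0.2]
width: 1.0
```

```bash
python3 - <<'E'
from h import *
c=optics.calibration('wrist');im,d=optics.grab_frame('wrist');P=cloud(c,d)
cv2.imwrite('pics/w1.png',im)
H=P[...,2];g=np.abs(P[...,0]-523)+np.abs(P[...,1]+134)
s=(H>105)&(H<145)&(g<60)
print(s.sum());q=P[s]
if len(q): print(q.mean(0),q.min(0),q.max(0),w2g(q.mean(0)),cv2.minAreaRect(q[:,:2].astype(np.float32)))
st();rel(g2w(-40,-67.5),111)
E
```

```text
1448
[ 528.86923571 -135.90094033  131.35969639] [ 512.27369345 -151.1698451   105.02283785] [ 539.11566033 -122.52209815  138.3246419 ] [-35.12354406 -69.51626763] ((526.4183959960938, -136.737548828125), (25.548246383666992, 28.69942283630371), 9.954798698425293)
t 1.4 lever -1.1 carr 10.9 z 198.7 Fx_g -0.9 Fy_g -1.0 Fz 0.5 w 1.0
pos [ 524.4 -131.   198.7] shift cm [-0.1   0.38  8.77] turn deg [-0.22  0.1   0.23] t 1.4 w 0.9999253867659198
```

View pics/w1.png

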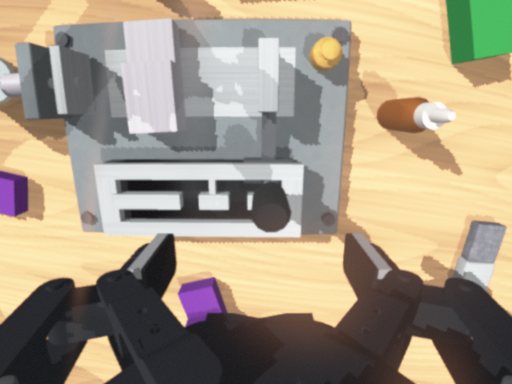

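The wrist view shows the handle at (270,207) in the inner lane, at carriage about 6 mm, so it agrees with the top view. Descending.

Emit:
carry_out(motion=[0,0.45,2.5,0,0,0,0,0.45,5,0,0,0,0,0.45,7.5,0,0,0,0,0.45,8.8,0,0,0,0,0.45,8.8,0,0,0,0,0.45,8.8,0,0,0])

```text
clock: 1.9
tool_pos: [523.8, -135.8, 110.3]
tool_rot: [0.998, 0.069, -0.002, -0.002]
ft_force: [0.6, -0.1, 0.1]
width: 1.004
```

Emit:
carry_out(motion=[0,0,0,0,0,0,0,0,0,0,0,0,0,0,0,0,0,0,0,0,0,0,0,0,0,0,0,0,0,0,0,0,0,0,0,0,0,0,0,0,0,0,0,0,0,0,0,0], fingers=1, force=50)

```text
clock: 2.57
tool_pos: [524.5, -136.2, 111.4]
tool_rot: [0.998, 0.069, -0.001, -0.002]
ft_force: [-0.2, -0.7, 5.5]
width: 0.328
```

```bash
python3 -c "
from h import *
st();rel(g2w(-40,-75+33),111)"
```

```text
t 2.57 lever -0.5 carr 5.8 z 111.4 Fx_g -0.3 Fy_g -0.6 Fz 5.5 w 0.328
pos [ 524.5 -136.2  111.4] shift cm [-0.04 -2.72  0.04] turn deg [-0.19  0.12  0.2 ] t 2.5667 w 0.3284276246110935
```

Gripped (opening ≈28 mm). Sliding towards slot A, stopping at ~31 to feel.

Emit:
carry_out(motion=[0,-0.6,0,0,0,0,0,-1.2,0,0,0,0,0,-1.8,0,0,0,0,0,-2.2,0,0,0,0,0,-2.55,0,0,0,0,0,-2.55,0,0,0,0,0,-2.55,0,0,0,0])

```text
clock: 3.15
tool_pos: [521.3, -111.4, 111.5]
tool_rot: [0.998, 0.07, -0.001, -0.001]
ft_force: [2.1, -3.5, -5.4]
width: 0.327
```

```bash
python3 -c "
from h import *
st()"
```

```text
t 3.15 lever -0.7 carr 30.8 z 111.5 Fx_g 1.6 Fy_g -3.8 Fz -5.4 w 0.327
```

Emit:
carry_out(motion=[-0.15,0,0,0,0,0,-0.3,0,0,0,0,0,-0.4,0,0,0,0,0,-0.4,0,0,0,0,0])

```text
clock: 3.48
tool_pos: [517.0, -112.0, 111.5]
tool_rot: [0.998, 0.07, -0.001, -0.001]
ft_force: [0.8, -2.4, -4.0]
width: 0.325
```

```bash
python3 -c "
from h import *
st()"
```

```text
t 3.48 lever 3.6 carr 30.8 z 111.5 Fx_g 0.4 Fy_g -2.5 Fz -4.0 w 0.325
```

Emit:
carry_out(motion=[0.25,0,0,0,0,0,0.25,-0.3,0,0,0,0,0.25,-0.52,0,0,0,0,0.25,-0.52,0,0,0,0,-0.1,-0.52,0,0,0,0,-0.4,-0.52,0,0,0,0,-0.6,-0.52,0,0,0,0,-0.6,-0.52,0,0,0,0])

```text
clock: 4.15
tool_pos: [509.9, -108.1, 111.5]
tool_rot: [0.998, 0.07, -0.001, -0.001]
ft_force: [0.8, -5.5, -5.7]
width: 0.329
```

```bash
python3 -c "
from h import *
st()"
```

```text
t 4.15 lever 10.2 carr 35.6 z 111.5 Fx_g 0.1 Fy_g -5.5 Fz -5.7 w 0.329
```

It went through freely: lever 10 mm sideways with almost no force. Crossing the rest of the way.

Emit:
carry_out(motion=[-0.4,0,0,0,0,0,-0.8,0,0,0,0,0,-1.2,0,0,0,0,0,-1.6,0,0,0,0,0,-2.0,0,0,0,0,0,-2.0,0,0,0,0,0,-2.0,0,0,0,0,0])

```text
clock: 4.73
tool_pos: [489.1, -110.9, 111.5]
tool_rot: [0.998, 0.069, -0.002, -0.001]
ft_force: [-1.4, -4.0, -4.7]
width: 0.328
```

```bash
python3 - <<'E'
from h import *
st();c=optics.calibration('top');im,d=optics.grab_frame('top');P=cloud(c,d)
E
```

```text
t 4.73 lever 31.1 carr 35.6 z 111.5 Fx_g -1.9 Fy_g -3.8 Fz -4.7 w 0.328
```

In the outer lane. Sliding on to ~80 and feeling for slot B.

Emit:
carry_out(motion=[-0.1,-0.7,0,0,0,0,-0.1,-1.4,0,0,0,0,-0.1,-2.1,0,0,0,0,-0.1,-2.8,0,0,0,0,-0.1,-3.5,0,0,0,0,-0.1,-4.0,0,0,0,0,-0.1,-4.4,0,0,0,0,-0.1,-4.4,0,0,0,0])

```text
clock: 5.45
tool_pos: [482.4, -66.8, 111.5]
tool_rot: [0.998, 0.07, -0.002, -0.001]
ft_force: [1.4, -1.4, -7.0]
width: 0.324
```

Emit:
carry_out(motion=[0.2,0,0,0,0,0,0.4,0,0,0,0,0,0.5,0,0,0,0,0,0.5,0,0,0,0,0])

```text
clock: 5.78
tool_pos: [487.4, -66.0, 111.5]
tool_rot: [0.998, 0.07, -0.002, -0.001]
ft_force: [-0.2, -3.5, -4.1]
width: 0.324
```

```bash
python3 -c "
from h import *
st()"
```

```text
t 5.78 lever 26.8 carr 80.3 z 111.5 Fx_g -0.6 Fy_g -3.4 Fz -4.1 w 0.324
```

Emit:
carry_out(motion=[-0.3,0,0,0,0,0,-0.3,-0.25,0,0,0,0,-0.3,-0.45,0,0,0,0,-0.3,-0.45,0,0,0,0,0,-0.45,0,0,0,0,0.4,-0.45,0,0,0,0,0.7,-0.45,0,0,0,0,0.7,-0.45,0,0,0,0])

```text
clock: 6.45
tool_pos: [494.2, -61.1, 111.5]
tool_rot: [0.998, 0.07, -0.001, -0.001]
ft_force: [1.9, -5.3, -5.6]
width: 0.33
```

```bash
python3 -c "
from h import *
st()"
```

```text
t 6.45 lever 19.4 carr 84.3 z 111.5 Fx_g 1.1 Fy_g -5.5 Fz -5.6 w 0.33
```

Slot B gives way freely too. Crossing to the inner lane.

Emit:
carry_out(motion=[0.4,0,0,0,0,0,0.8,0,0,0,0,0,1.2,0,0,0,0,0,1.6,0,0,0,0,0,1.95,0,0,0,0,0,1.95,0,0,0,0,0,1.95,0,0,0,0,0])

```text
clock: 7.03
tool_pos: [514.4, -58.4, 111.5]
tool_rot: [0.998, 0.07, -0.001, -0.001]
ft_force: [1.4, -4.5, -5.2]
width: 0.326
```

```bash
python3 - <<'E'
from h import *
st();im,d=optics.grab_frame('scene')
cv2.imwrite('pics/s2.png',cv2.resize(im[140:290,140:340],None,fx=4,fy=4,interpolation=cv2.INTER_CUBIC))
E
```

```text
t 7.03 lever -1.0 carr 84.2 z 111.5 Fx_g 0.8 Fy_g -4.6 Fz -5.2 w 0.326
```

View pics/s2.png

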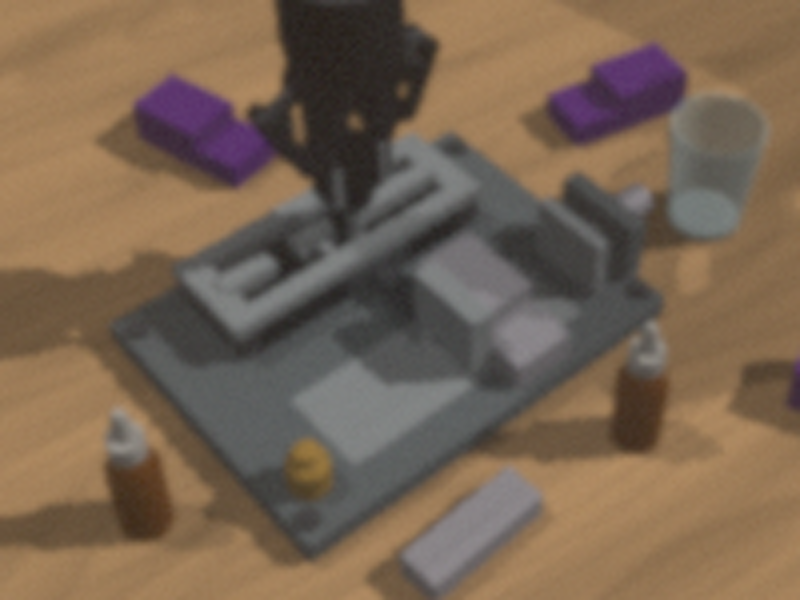

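The view shows the lever back in the inner lane beyond the barrier, with the jaw at the block around (450,290). The anvil is at (575,230) and there's still a gap before it. I'll estimate the nip place from the first pictures.

```bash
python3 - <<'E'
from h import *
def prof(P,n,c0):
    G=np.stack([(P[...,:2]-O)@XG,(P[...,:2]-O)@YG],-1)
    s=(P[...,2]>38)&(P[...,2]<80)&(G[...,0]>5)&(G[...,0]<85)&(np.abs(G[...,1])<130)
    h,_=np.histogram(G[s][:,1],np.arange(-90,130,3));print(n,[(int(-90+3*i),int(v)) for i,v in enumerate(h) if v>2])
prof(np.load('top0.npz')['P'],'top0',0);prof(np.load('scene0.npz')['P'],'scene0',0)
c=optics.calibration('scene');im,d=optics.grab_frame('scene');prof(cloud(c,d),'scene now',84)
c=optics.calibration('wrist');im,d=optics.grab_frame('wrist');prof(cloud(c,d),'wrist',84)
E
```

```text
top0 [(-78, 8), (-75, 18), (-72, 20), (-69, 18), (-66, 20), (-63, 18), (-60, 22), (15, 7), (18, 19), (21, 20), (24, 19), (27, 19), (30, 18), (33, 20), (36, 18), (39, 20), (42, 19), (45, 18), (48, 20), (51, 19), (54, 19), (57, 19), (60, 12), (108, 10), (111, 17), (114, 17), (117, 14), (120, 5), (123, 3)]
scene0 [(-81, 11), (-78, 115), (-75, 31), (-72, 24), (-69, 21), (-66, 19), (-63, 18), (12, 17), (15, 76), (18, 27), (21, 26), (24, 27), (27, 28), (30, 26), (33, 29), (36, 25), (39, 25), (42, 25), (45, 23), (48, 32), (51, 22), (54, 28), (57, 21), (60, 12), (102, 3), (105, 9), (108, 101), (111, 19), (114, 20), (117, 11)]
scene now [(-3, 4), (0, 125), (3, 23), (6, 17), (9, 22), (12, 25), (15, 12), (24, 4), (27, 10), (30, 28), (33, 30), (36, 24), (39, 28), (42, 20), (45, 26), (48, 30), (51, 26), (54, 25), (57, 29), (60, 26), (63, 3), (105, 7), (108, 108), (111, 20), (114, 14), (117, 11)]
wrist [(0, 238), (3, 718), (6, 717), (9, 746), (12, 742), (15, 633), (18, 480), (21, 587), (24, 600), (27, 593), (30, 588), (33, 596), (36, 595), (39, 590), (42, 586), (45, 584), (48, 591), (51, 577), (54, 572), (57, 599), (60, 569), (63, 194), (105, 156), (108, 2449), (111, 554), (114, 498), (117, 416), (120, 10)]
```

Emit:
carry_out(motion=[0,-0.4,0,0,0,0,0,-0.8,0,0,0,0,0,-1.2,0,0,0,0,0,-1.6,0,0,0,0,0,-2.0,0,0,0,0])

```text
clock: 7.6
tool_pos: [511.3, -39.4, 111.5]
tool_rot: [0.998, 0.07, -0.001, 0.0]
ft_force: [2.1, -8.6, -6.9]
width: 0.327
```

```bash
python3 -c "
from h import *
st()"
```

```text
t 7.6 lever -0.5 carr 103.4 z 111.5 Fx_g 0.9 Fy_g -8.8 Fz -6.9 w 0.327
```

Sliding with the block reads 8.8 N (6 + 2 + some), and contact with the anvil should come near carriage 128. Approaching.

Emit:
carry_out(motion=[0,-0.4,0,0,0,0,0,-0.8,0,0,0,0,0,-1.2,0,0,0,0,0,-1.6,0,0,0,0,0,-1.9,0,0,0,0,0,-2.1,0,0,0,0])

```text
clock: 8.1
tool_pos: [508.5, -19.2, 111.5]
tool_rot: [0.998, 0.07, -0.001, 0.001]
ft_force: [2.7, -8.1, -6.1]
width: 0.323
```

```bash
python3 -c "
from h import *
st()"
```

```text
t 8.1 lever -0.4 carr 123.9 z 111.5 Fx_g 1.5 Fy_g -8.3 Fz -6.1 w 0.323
```

Emit:
carry_out(motion=[0,-0.1,0,0,0,0,0,-0.2,0,0,0,0,0,-0.3,0,0,0,0])

```text
clock: 8.35
tool_pos: [508.2, -16.9, 111.5]
tool_rot: [0.998, 0.07, -0.0, 0.001]
ft_force: [1.7, -8.5, -5.9]
width: 0.324
```

Emit:
carry_out(motion=[0,-0.1,0,0,0,0,0,-0.2,0,0,0,0])

```text
clock: 8.52
tool_pos: [508.0, -15.7, 111.5]
tool_rot: [0.998, 0.07, -0.0, 0.002]
ft_force: [1.8, -8.2, -5.3]
width: 0.325
```

```bash
python3 -c "
from h import *
st()"
```

```text
t 8.52 lever -0.4 carr 127.4 z 111.5 Fx_g 0.7 Fy_g -8.4 Fz -5.3 w 0.325
```

Emit:
carry_out(motion=[0,-0.1,0,0,0,0,0,-0.2,0,0,0,0])

```text
clock: 8.68
tool_pos: [507.9, -14.4, 111.5]
tool_rot: [0.998, 0.07, -0.0, 0.002]
ft_force: [2.7, -8.5, -5.5]
width: 0.326
```

Emit:
carry_out(motion=[0,-0.1,0,0,0,0,0,-0.2,0,0,0,0])

```text
clock: 8.85
tool_pos: [507.7, -13.2, 111.5]
tool_rot: [0.998, 0.07, -0.0, 0.003]
ft_force: [2.1, -8.4, -5.7]
width: 0.322
```

```bash
python3 -c "
from h import *
st()"
```

```text
t 8.85 lever -0.5 carr 129.9 z 111.5 Fx_g 1.0 Fy_g -8.6 Fz -5.7 w 0.322
```

Emit:
carry_out(motion=[0,-0.1,0,0,0,0,0,-0.2,0,0,0,0])

```text
clock: 9.02
tool_pos: [507.5, -12.0, 111.5]
tool_rot: [0.998, 0.07, 0.0, 0.003]
ft_force: [1.7, -10.0, -6.1]
width: 0.328
```

Emit:
carry_out(motion=[0,-0.1,0,0,0,0,0,-0.2,0,0,0,0])

```text
clock: 9.18
tool_pos: [507.4, -11.1, 111.5]
tool_rot: [0.998, 0.07, 0.0, 0.004]
ft_force: [2.3, -11.6, -6.2]
width: 0.327
```

```bash
python3 - <<'E'
from h import *
st()
c=optics.calibration('wrist');im,d=optics.grab_frame('wrist');P=cloud(c,d)
cv2.imwrite('pics/w3.png',im)
G=np.stack([(P[...,:2]-O)@XG,(P[...,:2]-O)@YG],-1)
s=(P[...,2]>38)&(P[...,2]<80)&(G[...,0]>5)&(G[...,0]<85)&(np.abs(G[...,1])<150)
h,_=np.histogram(G[s][:,1],np.arange(30,150,2));print([(int(30+2*i),int(v)) for i,v in enumerate(h)])
st()
E
```

```text
t 9.18 lever -0.4 carr 132.1 z 111.5 Fx_g 0.7 Fy_g -11.8 Fz -6.2 w 0.327
[(30, 0), (32, 0), (34, 0), (36, 0), (38, 0), (40, 0), (42, 0), (44, 0), (46, 0), (48, 101), (50, 485), (52, 467), (54, 488), (56, 500), (58, 503), (60, 493), (62, 417), (64, 404), (66, 306), (68, 397), (70, 390), (72, 393), (74, 398), (76, 406), (78, 386), (80, 402), (82, 389), (84, 408), (86, 394), (88, 389), (90, 402), (92, 395), (94, 387), (96, 394), (98, 391), (100, 393), (102, 392), (104, 391), (106, 380), (108, 386), (110, 1065), (112, 431), (114, 377), (116, 373), (118, 371), (120, 223), (122, 0), (124, 0), (126, 19), (128, 51), (130, 61), (132, 59), (134, 939), (136, 1652), (138, 398), (140, 387), (142, 397), (144, 366), (146, 398)]
t 9.23 lever -0.4 carr 132.2 z 111.5 Fx_g 0.2 Fy_g -11.0 Fz -5.9 w 0.327
```

View pics/w3.png

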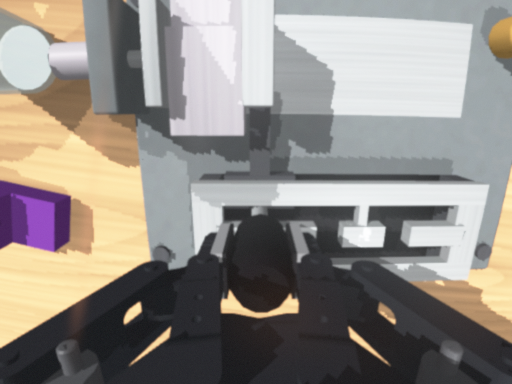

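The wrist view shows the block at (205,70), square between jaw (257,55) and anvil (152,50). The anvil is met: force went from 8.4 to 11.8 N, so about 5 N on the block. Pressing a little further, to a reading of ~14.5.

Emit:
carry_out(motion=[0,-0.1,0,0,0,0,0,-0.2,0,0,0,0])

```text
clock: 9.4
tool_pos: [507.3, -10.2, 111.5]
tool_rot: [0.998, 0.07, 0.0, 0.005]
ft_force: [1.8, -12.7, -6.2]
width: 0.324
```

Emit:
carry_out(motion=[0,-0.1,0,0,0,0,0,-0.2,0,0,0,0])

```text
clock: 9.57
tool_pos: [507.2, -9.6, 111.5]
tool_rot: [0.998, 0.07, 0.0, 0.006]
ft_force: [2.3, -14.7, -6.3]
width: 0.328
```

```bash
python3 -c "
from h import *
st()"
```

```text
t 9.57 lever -0.4 carr 133.5 z 111.5 Fx_g 0.3 Fy_g -14.9 Fz -6.3 w 0.328
```

Reading 14.9 N, so about 8 N on the block. Holding, then letting go.

Emit:
carry_out(motion=[0,-0.1,0,0,0,0,0,-0.1,0,0,0,0,0,-0.1,0,0,0,0,0,-0.1,0,0,0,0])

```text
clock: 9.9
tool_pos: [507.2, -9.6, 111.5]
tool_rot: [0.998, 0.07, 0.0, 0.007]
ft_force: [2.2, -11.9, -5.5]
width: 0.326
```

Emit:
carry_out(motion=[0,0,0,0,0,0,0,0,0,0,0,0,0,0,0,0,0,0,0,0,0,0,0,0,0,0,0,0,0,0,0,0,0,0,0,0,0,0,0,0,0,0], fingers=0)

```text
clock: 10.48
tool_pos: [507.2, -9.4, 111.5]
tool_rot: [0.998, 0.07, 0.0, 0.007]
ft_force: [0.7, -0.3, -1.1]
width: 1.002
```

```bash
python3 -c "
from h import *
st()"
```

```text
t 10.48 lever -0.4 carr 133.7 z 111.5 Fx_g 0.6 Fy_g -0.4 Fz -1.1 w 1.002
```

Open and free of the lever; rising straight up.

Emit:
carry_out(motion=[0,0,-1.5,0,0,0,0,0,-3.5,0,0,0,0,0,-6,0,0,0,0,0,-9,0,0,0,0,0,-12,0,0,0,0,0,-12,0,0,0])

```text
clock: 10.98
tool_pos: [510.4, -8.1, 237.1]
tool_rot: [0.997, 0.07, 0.005, 0.008]
ft_force: [1.0, 0.0, 0.2]
width: 1.003
```

```bash
python3 - <<'E'
from h import *
st()
c=optics.calibration('wrist');im,d=optics.grab_frame('wrist');P=cloud(c,d)
cv2.imwrite('pics/w4.png',im)
G=np.stack([(P[...,:2]-O)@XG,(P[...,:2]-O)@YG],-1)
s=(P[...,2]>38)&(P[...,2]<80)&(G[...,0]>5)&(G[...,0]<85)&(np.abs(G[...,1])<150)
h,_=np.histogram(G[s][:,1],np.arange(44,130,2));print([(int(44+2*i),int(v)) for i,v in enumerate(h)])
s=(P[...,2]>105)&(P[...,2]<145)&(np.abs(G[...,0]+45)<50)&(np.abs(G[...,1]-57)<40);print('handle',s.sum(),G[s].mean(0))
E
```

```text
t 10.98 lever -3.8 carr 134.6 z 237.1 Fx_g 1.0 Fy_g -0.1 Fz 0.2 w 1.003
[(44, 0), (46, 0), (48, 0), (50, 101), (52, 159), (54, 153), (56, 130), (58, 147), (60, 151), (62, 150), (64, 134), (66, 131), (68, 136), (70, 135), (72, 129), (74, 128), (76, 132), (78, 132), (80, 129), (82, 136), (84, 134), (86, 140), (88, 133), (90, 137), (92, 125), (94, 134), (96, 128), (98, 137), (100, 132), (102, 135), (104, 137), (106, 134), (108, 133), (110, 137), (112, 261), (114, 112), (116, 116), (118, 116), (120, 114), (122, 42), (124, 1), (126, 20)]
handle 1003 [-35.53732072  58.01497079]
```

View pics/w4.png

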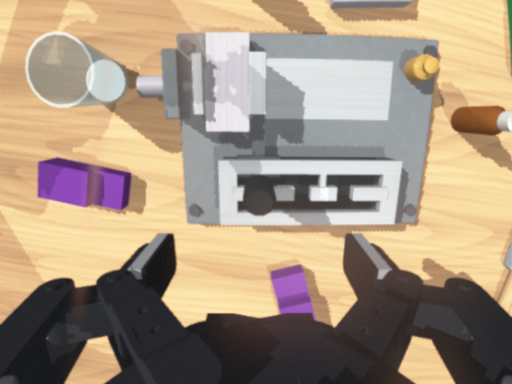

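The anvil face still stands about 4 mm back from its unloaded place (≈6 N). The block at (227,80) is square between jaw (258,82) and anvil (197,82), and the lever at (260,196) is in the inner lane. Handing in.

```bash
python3 -c "
from h import *
print(manip.close_job());st()"
```

```text
the job is handed in; nothing more can be done
None
the job is handed in; nothing more can be done
```

The lever is through the gate, the jaw is shut on the grey step block, and I've handed the job in at about 11 s of the 58 s. No verdict is reported.

- **Gate:** I saw both cross-slots in the top picture. Two sideways presses at each slot met almost no force, and the lever passed through at carriage 36 mm and then 84 mm. It then slid in the inner lane to about 133 mm.
- **Nip:** The force along the slide was 8.5 N while pushing the block and peaked at 14.9 N against the anvil. That puts roughly 8 N on the block, well under 18 N. This is worked out from the wrist reading, because the block force itself isn't reported.
- **After letting go:** The wrist force is about zero with the gripper open above the lever. The anvil face still stands about 4 mm back, so about 6 N remains on the block. The block looks flat and square, and the lever is in the inner lane. The nearby objects in the last picture look untouched, but I didn't measure them.
- **Disagreements:** Lever positions from the wrist camera differed from the arm's by 2–4 mm. The arm put the lever within 1 mm of the lane's middle, so I relied on that.

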